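# Draw the trowel from its stand and hold it ready to scoop

### The arm

A 7-joint arm with a two-finger parallel gripper is mounted at the origin on a cart in front of the work surface, level with it; the furniture and walls round the work are solid. World frame = base frame: x ahead of the robot, y to its left, z up, the work surface at z = 0. Lengths are in m, angles in rad, forces in N, time in s.
With the tool pointing down it reaches from about 0.425 to 0.875 m from the base axis. Payload 4.7 kg.
Tool frame: the origin (TCP) lies where the fingers leave the gripper's body, on its centre line; the fingertips stand 70 mm ahead of it and the grasp point (between the pads) lies 51 mm ahead of it; z points along the fingers, y is the line along which they close (so a half turn about z gives the same grasp; the last joint's range is limited). The gripper opens to 87 mm and grips with 3 to 60 N. Pads are 19 mm wide; open, the fingers measure 117 mm over their backs; the gripper's body (75 mm by 190 mm) begins 51 mm behind the grasp point.
Start: joints at [-1.274, 0.321, -0.07, 1.45, 0.023, 1.371, -0.057], TCP at [0.181, 0.624, 0.292] pointing down, gripper open.
Joint ranges: [-2.86, 2.86], [-0.3, 2.09], [-1.38, 1.24], [0.06, 2.45], [-1.56, 4.7], [0.09, 2.05], [-2.69, 2.69]. Speed limits (rad/s): [2.57, 2.57, 3.14, 3.14, 3.14, 3.14, 3.14].

### API

Orientations are given as a rotation vector (axis times angle).
In Python, from bench import ctrl gives the robot as it stands.
- The arm moves only by the tool drive_tool, never from a script. Its argument "motion" is a list of rows, each a list of 3 entries, a list of its own where there are three numbers: the shift along the tool's x, y, z in cm, then the turn, a rotation vector about the tool's x, y, z in degrees, then the opening, from -1 (shut) to 1 (fully open). In form: [[[x, y, z], [ax, ay, az], claw], ...]. A call has 1 to 12 rows; each row shifts and turns the commanded pose from where the row before left it, along the tool's axes as they then stand; what a row does not reach is not made up. A row lasts 1/8 s, in which the tool goes at most 62.5 mm and 10.7 degrees, less where a joint would pass 70% of its speed; a pose out of reach is approached as far as the arm can. A call with a gripper value outside its range is refused whole. The fingers move at their own pace and stop on an object; "force" is the grip in N (left out, the last holds). Time passes only in rows, so rows that do not move let the fingers close. It gives the time, the measured TCP pose, the force, the opening and the grip force at its end, in the units of the state.
- ctrl.get_state(): the state, without advancing time (a new reading comes with each control period).
- ctrl.get_image(name): name is "scene" or "top" or "wrist"; returns the picture (480x640x3 uint8, red, green, blue); there is no depth.
- ctrl.calibration(name): a dict with "K" (3x3 intrinsics, pixels), "distortion" ([k1, k2, p1, p2, k3] as OpenCV has them; the pictures are not rectified), "origin" and "attitude" of the camera in the world; the wrist camera has in their place "tool_from_camera" (4x4, takes a point from camera to tool coordinates, whose origin is the TCP and whose axes are the flange's). Camera axes: x right, y up, looking along -z (the intrinsics and any distortion apply to the point x, -y, -z); pixel columns grow to the right and rows downward; lengths in m; the calibration is good to about 2 mm. A picture is of the moment at which its call begins: read the wrist's pose just before it. calibration takes no time and is no camera call.
- ctrl.close_job(): hands the job in; it is judged then, once.
The state is a dict: "time": time; "joint_positions": joint angles; "qd": joint speeds; "joint_torque": joint torques, N m; "position": TCP position; "tool_rot": TCP orientation; "ft_force": force on the tool from outside, world axes, zero at the start; "torque": the same for the moment, N m; "grip_width": opening from 0.0 (shut) to 1.0 (fully open); "grip_force": force on a finger pad.
Only numpy, scipy, OpenCV 4.12 (cv2) and the standard library are available. Lean on these libraries where they do the work, as an engineer would, in place of code of your own. Each camera call takes 0.05 s, during which the arm holds its last target. There are 200 camera calls.

### The job

Take the hand trowel by its handle and draw it straight up out of its wooden stand; then turn it to a scooping slant, about half-way between upright and level, blade lower than handle and the blade's hollow side facing up, and finish while holding it still like that with the blade tip over the middle of the seed tray, raised clear a few centimetres above it. Do not put it down or let go. Leave the dibber in its stand, and do not disturb the seed tray, the kitchen timer or the tumbler.

Things in the scene. Friction and masses are not known exactly. Their poses are not given: they have to be found in the camera images.
- trowel_grip (a point): Grip point of the hand trowel, 30 mm below its handle's upper end, centred in the handle's section (24 mm along y, 27 mm along z; handle 100 mm long). The trowel (237 mm, 0.16 kg) starts upright, blade down in its stand; this point starts about 210 mm above the worktop. Axes as for trowel. A like trowel lying far off at the left is scenery.
- trowel_tip (a point): Tip of the trowel's blade, 203 mm from the grip point along +x, 8 mm towards -z. Axes as for trowel. It starts near 7 mm above the worktop, inside the slot; above 85 mm it is out of the stand.
- trowel: The hand trowel itself. Origin: half-way along its length, at the back of the blade. Its x runs from handle to blade tip, its y across the blade, its z out of the hollow (scooping) side of the blade, to which the handle is cranked. At the start x points down, and z is level and points away from the robot, within 0.7 rad of straight ahead. Blade 98 mm long, 52 mm wide and 10 mm thick.
- trowel_stand: Light wooden block stand with one long slot in its top, 56 mm (x) by 90 mm (y) by 85 mm high; slot 16 mm (x) by 64 mm (y), 75 mm deep; the trowel's blade stands in it with about 3 mm of play each side. Heavy, does not move. Origin: centre of its underside. May stand at the left or at the right of the seed tray.
- dibber_stand: Light wooden block stand of the same outer size with a 27 mm square hole, in which the dibber stands; on the other side of the seed tray. Does not move. Origin: centre of its underside.
- dibber: Turned wooden dibber, 134 mm long, 26 mm thick, standing upright in its stand and point down, showing about 50 mm above it. Origin: on its side, half-way along. Bystander: it stays in its stand.
- tray: Black and green 12-cell seed tray full of soil, 228 mm along its x, 174 mm along its y, top 58 mm above the worktop, 0.42 kg, loose, between the two stands. Origin: centre of its underside.
- timer: Kitchen timer, red and white, 66 mm wide, 43 mm high, on the worktop between the robot and the seed tray (another by the bread bin is scenery). Origin: centre of its underside. Bystander.
- tumbler: Clear glass tumbler, 81 mm wide, 92 mm high, on the worktop at the far right of the seed tray (another at the far left is scenery). Origin: centre of its underside. Bystander.

How it is judged:
By the outcome, as a careful person would: the job done as asked, in the order asked, and still so for the second after the job is handed in, while the arm keeps its last pose, push and grip.
It also fails if it takes over 37 s, if anything falls off the work surface, if the arm or the gripper's body presses on something with over 40 N, if the wrist force passes 120 N, or if a joint passes its speed limit or range.

## Working session

There is one attempt and no reset: what is moved stays moved. The work goes in short steps, Python scripts to look and compute and a tool call to move; the robot and the scene stay as the last step left them, time stands still between calls to the robot, and variables do not carry over. Pictures are saved under pics/ and viewed, at most 10 in all, crops included, and the job is handed in when it is done.

Besides the shell and the picture viewer there is one more tool, called after "Request:" in YAML: its name, and indented under it one key for each argument. drive_tool: Moves the arm, as the interface text tells. Its arguments: {"type":"object","properties":{"motion":{"type":"array","items":{"type":"array"}},"force":{"type":"number"}},"required":["motion"]}

```bash
ls; mkdir -p pics
cat > h.py <<'E'
import numpy as np, cv2
from scipy.spatial.transform import Rotation as R
from bench import ctrl
def cam(n):
    c=ctrl.calibration(n); return c
def attR(a):
    a=np.array(a,float)
    return a if a.shape==(3,3) else R.from_rotvec(a).as_matrix()
def pose(n,c,st=None):
    if n=="wrist":
        T=np.array(c["tool_from_camera"]); Rt=R.from_rotvec(st["tool_rot"]).as_matrix()
        return np.array(st["position"])+Rt@T[:3,3], Rt@T[:3,:3]
    return np.array(c["origin"]),attR(c["attitude"])
def ray(n,px,st=None):
    c=cam(n);o,A=pose(n,c,st)
    u=cv2.undistortPoints(np.array([[px]],float),np.array(c["K"]),np.array(c["distortion"]))[0,0]
    d=A@np.array([u[0],-u[1],-1]);return o,d/np.linalg.norm(d)
def onz(n,px,z,st=None):
    o,d=ray(n,px,st);return o+d*(z-o[2])/d[2]
def tri(r1,r2):
    (o1,d1),(o2,d2)=r1,r2
    M=np.array([d1,-d2]).T;s=np.linalg.lstsq(M,o2-o1,rcond=None)[0]
    p,q=o1+s[0]*d1,o2+s[1]*d2;return (p+q)/2,np.linalg.norm(p-q)
def proj(n,P,st=None):
    c=cam(n);o,A=pose(n,c,st);v=A.T@(np.array(P)-o);v=np.array([v[0],-v[1],-v[2]])
    return cv2.projectPoints(v[None],np.zeros(3),np.zeros(3),np.array(c["K"]),np.array(c["distortion"]))[0][0,0]
def snap(n,f):
    im=ctrl.get_image(n);cv2.imwrite("pics/"+f,im[:,:,::-1]);return im
E
python3 - <<'E'
from h import *
for n in("scene","top","wrist"):
    print(n,cam(n))
print(ctrl.get_state())
snap("scene","s0.png");snap("top","t0.png")
E
```

```text
pics
scene {'K': array([[481.65417752,   0.        , 311.07796555],
       [  0.        , 481.65417752, 244.2073831 ],
       [  0.        ,   0.        ,   1.        ]]), 'distortion': array([-0.08004775,  0.        ,  0.        ,  0.        ,  0.        ]), 'origin': array([ 0.08612684, -0.5169796 ,  0.91491282]), 'attitude': array([ 0.77189779, -0.2732732 , -0.61649248])}
top {'K': array([[548.52826189,   0.        , 317.0545311 ],
       [  0.        , 548.52826189, 243.47680929],
       [  0.        ,   0.        ,   1.        ]]), 'distortion': array([-0.03618142,  0.        ,  0.        ,  0.        ,  0.        ]), 'origin': array([0.31245755, 0.10876731, 1.33916254]), 'attitude': array([ 0.18644404, -0.17327327, -1.54782093])}
wrist {'K': array([[386.52714352,   0.        , 318.33940596],
       [  0.        , 386.52714352, 236.16236506],
       [  0.        ,   0.        ,   1.        ]]), 'distortion': array([0.015425, 0.      , 0.      , 0.      , 0.      ]), 'tool_from_camera': array([[ 7.49196081e-04,  9.68915993e-01,  2.47388838e-01,
         6.64341661e-02],
       [ 
[... 248 characters left out ...]
{'time': 0.0, 'joint_positions': array([-1.27393738,  0.32185014, -0.07006394,  1.45170053,  0.02258832,
        1.37079808, -0.05690754]), 'qd': array([ 0.00108076,  0.00185389,  0.00080724,  0.00120601,  0.00059748,
       -0.00041633, -0.00036741]), 'joint_torque': array([-4.07760558e-05, -4.91279840e+01, -4.03664242e-01, -3.12541115e+01,
       -6.38305605e-02,  4.35285643e-02,  2.05840374e-04]), 'position': array([0.18128435, 0.6237596 , 0.29113078]), 'tool_rot': array([-4.42650095e-01, -3.11006481e+00,  3.08010303e-03]), 'ft_force': array([ 0.81376945, -0.22070981,  0.40824644]), 'torque': array([0.01148979, 0.0215887 , 0.00296293]), 'grip_force': 0.0, 'grip_width': 1.0030452557920866}
```

View pics/s0.png

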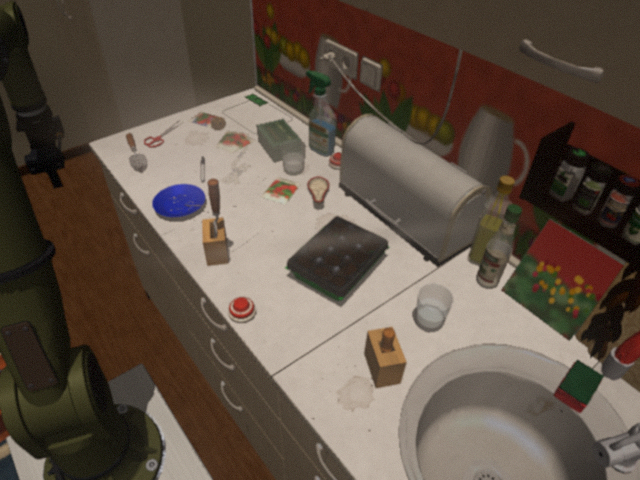

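View pics/t0.png

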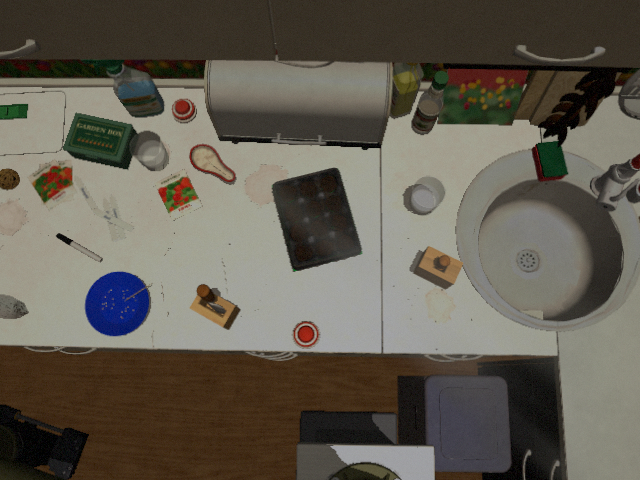

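The scene view shows the trowel in the left stand (handle about 214,195, stand 215,243). The tray is at (338,258), the timer at (242,308), and the dibber stand at (385,355). In the top view the handle end is at (205,291), the stand at (215,307), the tray at (317,218), the timer at (306,334), the tumbler at (425,195) and the dibber at (440,264).

Run:
```python
from h import *
t=cv2.imread("pics/t0.png");s=cv2.imread("pics/s0.png")
a=cv2.resize(t[270:340,180:250],(390,390),interpolation=cv2.INTER_CUBIC)
b=cv2.resize(s[170:275,170:275],(390,390),interpolation=cv2.INTER_CUBIC)
cv2.imwrite("pics/c0.png",np.clip(np.hstack([a,b])*1.5,0,255))
# tray by dark mask in top
hsv=cv2.cvtColor(t,cv2.COLOR_BGR2HSV);m=(hsv[:,:,2]<90).astype(np.uint8)
m[:, :255]=0;m[:,375:]=0;m[:155]=0;m[285:]=0
m=cv2.morphologyEx(m,cv2.MORPH_CLOSE,np.ones((9,9)))
c=max(cv2.findContours(m,0,2)[0],key=cv2.contourArea)
r=cv2.minAreaRect(c);print(r,cv2.boxPoints(r))
for p in cv2.boxPoints(r): print(onz("top",p,.058))
print("tray",onz("top",r[0],.058),"timer",onz("top",(306,334),.04),"tumbler",onz("top",(425,195),.05),"dib",onz("top",(440,264),.1))
```

```text
((315.9057312011719, 218.71449279785156), (92.0786361694336, 72.1995620727539), 75.42578887939453) [[269.3825  183.24052]
 [339.25885 165.07268]
 [362.42896 254.18846]
 [292.5526  272.35632]]
[0.76251329 0.2420451  0.058     ]
[0.81247971 0.07018286 0.058     ]
[0.58711598 0.01332489 0.058     ]
[0.54061859 0.17898858 0.058     ]
tray [0.67337773 0.12584315 0.058     ] timer [0.39766531 0.14460752 0.04      ] tumbler [ 0.74029141 -0.14197642  0.05      ] dib [ 0.55764842 -0.16201159  0.1       ][ WARN:0@0.181] global loadsave.cpp:1063 imwrite_ Unsupported depth image for selected encoder is fallbacked to CV_8U.
```

View pics/c0.png

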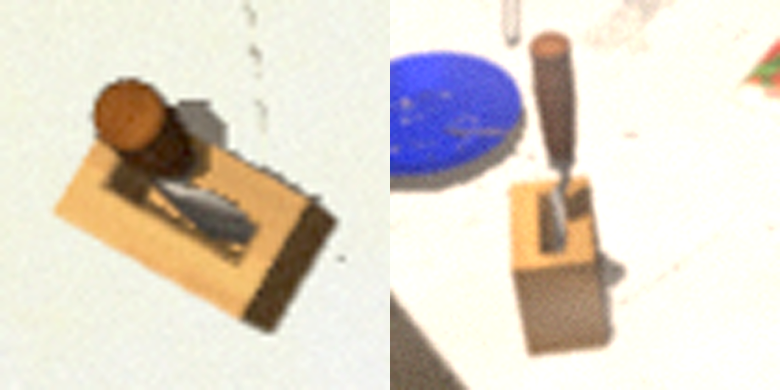

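Run:
```python
from h import *
T=lambda p:(p[0]/5.571+180-.4,p[1]/5.571+270-.4)
S=lambda p:((p[0]-390)/3.714+170-.4,p[1]/3.714+170-.4)
print("handle top",tri(ray("top",T((131,115))),ray("scene",S((551,43)))),onz("top",T((131,115)),.24),onz("scene",S((551,43)),.24))
for n,p in dict(L=(55,212),T=(97,143),Rr=(307,207),B=(243,318),s1=(105,178),s2=(258,228),s3=(240,264)).items(): print(n,onz("top",T(p),.085))
for n,p in dict(nl=(514,270),nr=(605,262),fl=(512,185),fr=(590,178),sA=(541,252),sB=(541,195),sC=(590,190),sD=(592,215)).items(): print(n,onz("scene",S(p),.085))
st=ctrl.get_state();Rt=R.from_rotvec(st["tool_rot"]).as_matrix();print(Rt)
t=cv2.imread("pics/t0.png")
hsv=cv2.cvtColor(t,cv2.COLOR_BGR2HSV)[270:340,180:250]
m=((hsv[:,:,0]>8)&(hsv[:,:,0]<25)&(hsv[:,:,1]>80)&(hsv[:,:,2]>110)).astype(np.uint8)
m=cv2.morphologyEx(m,cv2.MORPH_CLOSE,np.ones((9,9)))
c=max(cv2.findContours(m,0,2)[0],key=cv2.contourArea);r=cv2.minAreaRect(c);print(r)
for p in cv2.boxPoints(r): print(p,onz("top",p+[180,270],.085))
```

```text
handle top (array([0.46990411, 0.35045619, 0.23360921]), np.float64(0.0007330563758519588)) [0.46865343 0.3491902  0.24      ] [0.46665124 0.34220818 0.24      ]
L [0.44993602 0.41203592 0.085     ]
T [0.47878106 0.39649813 0.085     ]
Rr [0.45377997 0.30804125 0.085     ]
B [0.40800149 0.33201103 0.085     ]
s1 [0.46432539 0.3922412  0.085     ]
s2 [0.44480939 0.32779876 0.085     ]
s3 [0.42994641 0.33442119 0.085     ]
nl [0.40842557 0.32954842 0.085     ]
nr [0.4614384  0.29934039 0.085     ]
fl [0.44921477 0.4079889  0.085     ]
fr [0.49724172 0.3811482  0.085     ]
sA [0.43167083 0.3342061  0.085     ]
sB [0.46041303 0.38605856 0.085     ]
sC [0.49069396 0.36985148 0.085     ]
sD [0.47846757 0.34601069 0.085     ]
[[-9.60286172e-01  2.79016692e-01 -3.92757923e-04]
 [ 2.79016948e-01  9.60284612e-01 -1.73418342e-03]
 [-1.06706732e-04 -1.77489848e-03 -9.99998419e-01]]
((31.838462829589844, 36.407691955566406), (39.07093811035156, 24.930980682373047), 29.74488067626953)
[ 8.69231 37.53846] [0.45016999 0.41385378 0.085     ]
[21.061543 15.892309] [0.50073174 0.38849874 0.085     ]
[54.984615 35.276924] [0.45718466 0.30757005 0.085     ]
[42.615383 56.923073] [0.40743141 0.33335821 0.085     ]
```

The trowel's hollow side faces azimuth about -28°. The grip point is near (0.469, 0.349) and the tray centre near (0.673, 0.126). I'll grasp from above with the fingers closing along the trowel's z axis.

Request:
drive_tool:
  motion:
    - [[0,0,-6],[0,0,0],1]
    - [[-4.4,-2.3,-0.1],[0,0,0],1]
    - [[-4.4,-2.3,-0.1],[0,0,0],1]
    - [[-4.4,-2.3,-0.1],[0,0,0],1]
    - [[-4.4,-2.3,-0.1],[0,0,0],1]
    - [[-4.4,-2.3,-0.1],[0,0,0],1]
    - [[-4.4,-2.3,-0.1],[0,0,0],1]
    - [[-4.4,-2.3,-0.1],[0,0,0],1]
    - [[-4.4,-2.3,-0.1],[0,0,0],1]
    - [[0,0,0],[0,0,0],1]
  force: 40

```text
time: 1.35
position: [0.4717, 0.3445, 0.36]
tool_rot: [0.456, 3.107, -0.003]
ft_force: [-0.6, 0.5, -0.3]
grip_width: 1.0
grip_force: 0.0
```

Request:
drive_tool:
  motion:
    - [[0,0,0],[0,0,10.15],1]
    - [[0,0,0],[0,0,10.15],1]
    - [[0,0,0],[0,0,10.15],1]
    - [[0,0,0],[0,0,10.15],1]
    - [[0,0,0],[0,0,10.15],1]
    - [[0,0,0],[0,0,10.15],1]
    - [[0,0,0],[0,0,10.15],1]
    - [[0,0,0],[0,0,10.15],1]
    - [[0,0,0],[0,0,10.15],1]
    - [[0,0,0],[0,0,10.15],1]
    - [[0,0,0],[0,0,0],1]

```text
time: 2.72
position: [0.4673, 0.35, 0.3599]
tool_rot: [-2.686, -1.629, 0.001]
ft_force: [-0.9, -1.3, 0.2]
grip_width: 0.996
grip_force: 0.0
```

Run:
```python
from h import *
st=ctrl.get_state();print(st["time"],st["position"],st["joint_positions"]);print(R.from_rotvec(st["tool_rot"]).as_matrix())
snap("wrist","w1.png")
print(proj("wrist",(.469,.349,.24),st))
```

```text
2.725 [0.46728194 0.3499944  0.35985222] [-0.95578766  0.1552583   0.30481124  1.52681232 -0.04698548  1.46745791
 -1.12979639]
[[ 4.62008708e-01  8.86875026e-01 -8.00855524e-04]
 [ 8.86875206e-01 -4.62009003e-01 -2.23821235e-04]
 [-5.68503927e-04 -6.06851548e-04 -9.99999654e-01]]
[319.97760415 256.06851267]
```

View pics/w1.png

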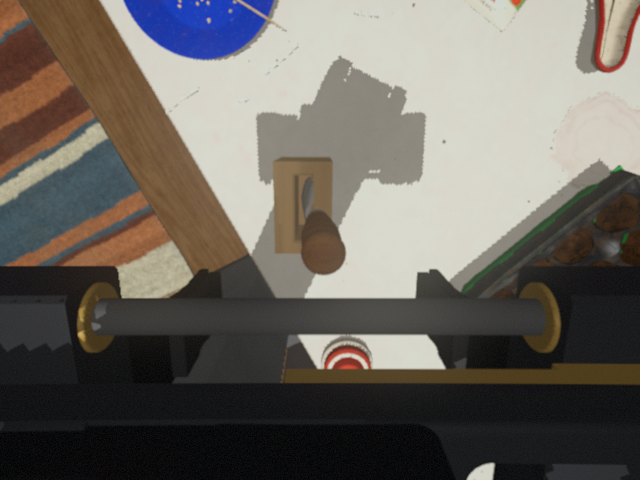

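The wrist view shows the stand upright in the picture (275–332, 158–252), so the yaw is right. The end of the handle is centred at about (324, 253), close to the predicted point.

Run:
```python
from h import *
st=ctrl.get_state();Rt=R.from_rotvec(st["tool_rot"]).as_matrix()
im=cv2.imread("pics/w1.png");hsv=cv2.cvtColor(im,cv2.COLOR_BGR2HSV)[205:285,290:360]
m=((hsv[:,:,1]>90)&((hsv[:,:,0]<12))).astype(np.uint8)
c=max(cv2.findContours(m,0,2)[0],key=cv2.contourArea);print(cv2.boundingRect(c))
for px in((323,253),(325,253)):
  p=onz("wrist",px,.24,st);print(p,"shift tool cm",Rt.T@(p-st["position"])*100)
print(tri(ray("wrist",(324,253),st),ray("top",(203.1,290.3))))
```

```text
(18, 51, 1, 1)
[0.47150339 0.34975524 0.24      ] shift tool cm [ 0.17948015  0.37890152 11.99456995]
[0.47252333 0.34922673 0.24      ] shift tool cm [ 0.17957598  0.49377544 11.9945138 ]
(array([0.47030605, 0.34926311, 0.23661602]), np.float64(0.0029241500056559552))
```

Request:
drive_tool:
  motion:
    - [[0.15,0.35,0],[0,0,0],1]
    - [[0,0,2.5],[0,0,0],1]
    - [[0,0,2.5],[0,0,0],1]
    - [[0,0,2.5],[0,0,0],1]
    - [[0,0,2.4],[0,0,0],1]
    - [[0,0,0],[0,0,0],1]
    - [[0,0,0],[0,0,0],1]

```text
time: 3.65
position: [0.4724, 0.3492, 0.2623]
tool_rot: [-2.688, -1.626, -0.002]
ft_force: [-0.8, -0.1, 0.0]
grip_width: 1.004
grip_force: 0.0
```

Request:
drive_tool:
  motion:
    - [[0,0,0],[0,0,0],-1]
    - [[0,0,0],[0,0,0],-1]
    - [[0,0,0],[0,0,0],-1]
    - [[0,0,0],[0,0,0],-1]
    - [[0,0,0],[0,0,0],-1]
    - [[0,0,0],[0,0,0],-1]
  force: 15

```text
time: 4.4
position: [0.4719, 0.349, 0.2613]
tool_rot: [-2.689, -1.625, -0.0]
ft_force: [0.9, 0.3, -0.9]
grip_width: 0.401
grip_force: 0.0
```

Request:
drive_tool:
  motion:
    - [[0,0,0],[0,0,0],-1]
    - [[0,0,0],[0,0,0],-1]
    - [[0,0,0],[0,0,0],-1]
    - [[0,0,0],[0,0,0],-1]

```text
time: 4.9
position: [0.4713, 0.3494, 0.2613]
tool_rot: [-2.687, -1.625, 0.001]
ft_force: [-3.3, 1.3, 1.0]
grip_width: 0.336
grip_force: 14.8
```

Run:
```python
from h import *
a=snap("scene","s1.png")[:,:,::-1][120:300,120:300];b=snap("top","t1.png")[:,:,::-1][240:360,150:270]
cv2.imwrite("pics/c1.png",np.hstack([cv2.resize(a,(400,400)),cv2.resize(b,(400,400))]))
```

```text
(no output)
```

View pics/c1.png

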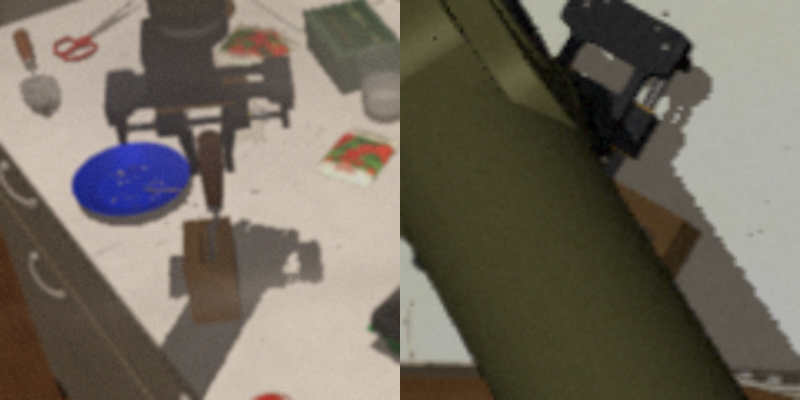

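The handle is between the fingers (scene crop about 210,165). The width is 29 mm at 15 N, so the grasp is good. I'll tighten the grip and lift straight up.

Request:
drive_tool:
  motion:
    - [[0,0,0],[0,0,0],-1]
    - [[0,0,0],[0,0,0],-1]
    - [[0,0,-0.8],[0,0,0],-1]
    - [[0,0,-1.2],[0,0,0],-1]
    - [[0,0,-1.5],[0,0,0],-1]
    - [[0,0,-1.5],[0,0,0],-1]
    - [[0,0,-2],[0,0,0],-1]
    - [[0,0,-2],[0,0,0],-1]
    - [[0,0,-2],[0,0,0],-1]
    - [[0,0,-2],[0,0,0],-1]
    - [[0,0,-1],[0,0,0],-1]
    - [[0,0,0],[0,0,0],-1]
  force: 50

```text
time: 6.5
position: [0.4726, 0.3486, 0.4014]
tool_rot: [2.689, 1.624, 0.002]
ft_force: [0.6, 0.8, -2.6]
grip_width: 0.307
grip_force: 50.0
```

Run:
```python
from h import *
st=ctrl.get_state();print(st["position"],st["joint_positions"])
a=snap("scene","s2.png")[:,:,::-1][100:280,120:300];b=snap("wrist","w2.png")[:,:,::-1]
cv2.imwrite("pics/c2.png",np.hstack([cv2.resize(a,(400,400)),cv2.resize(b,(400,300))[np.r_[0:300,[299]*100]]]))
```

```text
[0.47258178 0.34856729 0.40142503] [-0.95110653  0.15578956  0.31116936  1.44525339 -0.04656257  1.5467756
 -1.12671033]
```

View pics/c2.png

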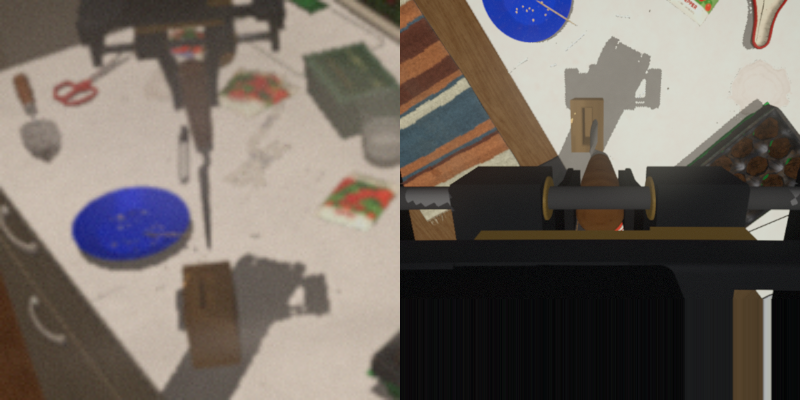

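The blade is out of the stand, with its tip at about (214,211) in the full scene picture, and the trowel hangs straight. Next I'll tilt it 45° about tool -x, which brings the hollow side up.

Request:
drive_tool:
  motion:
    - [[0,0,0],[-5,0,0],-1]
    - [[0,0,0],[-6,0,0],-1]
    - [[0,0,0],[-6,0,0],-1]
    - [[0,0,0],[-6,0,0],-1]
    - [[0,0,0],[-6,0,0],-1]
    - [[0,0,0],[-6,0,0],-1]
    - [[0,0,0],[-6,0,0],-1]
    - [[0,0,0],[-4,0,0],-1]
    - [[0,0,0],[0,0,0],-1]
    - [[0,0,0],[0,0,0],-1]

```text
time: 7.85
position: [0.4721, 0.3486, 0.401]
tool_rot: [2.072, 1.251, 0.517]
ft_force: [0.1, -0.3, -3.0]
grip_width: 0.31
grip_force: 50.0
```

```bash
cat > plan.py <<'E'
from h import *
import sys
st=ctrl.get_state();Rt=R.from_rotvec(st["tool_rot"]).as_matrix();P=np.array(st["position"])
print(st["time"],P,st["joint_positions"].round(3));print(Rt.round(3))
tip=P+Rt@[0,-.008,.254];print("tip",tip)
for h in (.20,.10):print("shift cm",(Rt.T@(np.array([.674,.126,h])-tip)*100).round(2))
print("world up in tool",Rt[2].round(3))
E
python3 plan.py
```

```text
7.85 [0.47207915 0.34863477 0.40103144] [-1.215  0.053  0.169  1.723  0.789  1.397 -1.687]
[[ 0.466  0.627  0.625]
 [ 0.885 -0.33  -0.329]
 [-0.     0.706 -0.708]]
tip [0.62579359 0.26774737 0.21553454]
shift cm [-10.3    6.59   8.77]
shift cm [-10.3   -0.47  15.85]
world up in tool [-0.     0.706 -0.708]
```

Request:
drive_tool:
  motion:
    - [[-1,0.6,0.8],[0,0,0],-1]
    - [[-1.8,1.2,1.6],[0,0,0],-1]
    - [[-2,1.2,1.6],[0,0,0],-1]
    - [[-2,1.2,1.6],[0,0,0],-1]
    - [[-2,1.2,1.6],[0,0,0],-1]
    - [[-1.5,1.2,1.6],[0,0,0],-1]
    - [[0,0,0],[0,0,0],-1]
    - [[0,0,0],[0,0,0],-1]

```text
time: 8.85
position: [0.5204, 0.2078, 0.3858]
tool_rot: [2.071, 1.252, 0.52]
ft_force: [0.1, 0.1, -1.7]
grip_width: 0.305
grip_force: 50.0
```

```bash
python3 plan.py
python3 - <<'E'
from h import *
st=ctrl.get_state();Rt=R.from_rotvec(st["tool_rot"]).as_matrix();tip=st["position"]+Rt@[0,-.008,.254]
print(proj("scene",tip),proj("top",tip),proj("scene",st["position"]+Rt@[0,0,.09]),proj("top",st["position"]+Rt@[0,0,.09]))
a=snap("scene","s3.png")[:,:,::-1][130:330,200:400];b=snap("top","t3.png")[:,:,::-1][130:330,200:400]
cv2.imwrite("pics/c3.png",np.hstack([cv2.resize(a,(400,400)),cv2.resize(b,(400,400))]))
E
```

```text
8.85 [0.52036846 0.20776709 0.38578288] [-1.1   -0.119  0.277  1.915  0.846  1.229 -1.557]
[[ 0.464  0.626  0.627]
 [ 0.886 -0.329 -0.328]
 [ 0.001  0.707 -0.707]]
tip [0.67450185 0.12720587 0.20049179]
shift cm [-0.13 -0.03  0.04]
shift cm [-0.14 -7.1   7.12]
world up in tool [ 0.001  0.707 -0.707]
[339.10613848 206.83513024] [314.72296292 200.39671005] [291.35019839 167.99678506] [286.51436951 229.47413942]
```

View pics/c3.png

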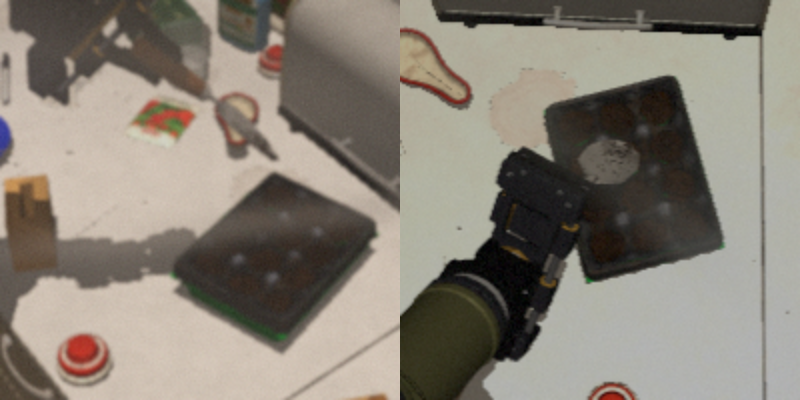

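The tip appears at about (338,209) in the scene and (318,206) in the top view, close to prediction. The slant is held, the hollow side is up and the tray is undisturbed. I'll triangulate the tip and then descend.

Run:
```python
from h import *
print(tri(ray("scene",(337.5,209)),ray("top",(318.5,206))))
t=cv2.imread("pics/t3.png");m=(cv2.cvtColor(t,cv2.COLOR_BGR2HSV)[190:230,285:325])
b=((m[:,:,1]<60)&(m[:,:,2]>85)).astype(np.uint8)
c=max(cv2.findContours(b,0,2)[0],key=cv2.contourArea);x=c[:,0];print(x.min(0)+[285,190],x.max(0)+[285,190],x[x[:,0].argmax()]+[285,190])
```

```text
(array([0.66085612, 0.11837068, 0.20632536]), np.float64(0.001597706022291432))
[289 201] [317 221] [317 214]
```

Request:
drive_tool:
  motion:
    - [[0,-0.7,0.7],[0,0,0],-1]
    - [[0,-1.2,1.2],[0,0,0],-1]
    - [[0,-1.2,1.2],[0,0,0],-1]
    - [[0,-1.2,1.2],[0,0,0],-1]
    - [[0,-1.0,1.0],[0,0,0],-1]
    - [[0,-0.8,0.8],[0,0,0],-1]
    - [[0,-0.4,0.4],[0,0,0],-1]
    - [[0,0,0],[0,0,0],-1]
    - [[0,0,0],[0,0,0],-1]

```text
time: 10.07
position: [0.5207, 0.2074, 0.2944]
tool_rot: [2.071, 1.251, 0.52]
ft_force: [-0.2, -0.4, -1.7]
grip_width: 0.307
grip_force: 50.0
```

```bash
python3 plan.py
python3 - <<'E'
from h import *
st=ctrl.get_state();Rt=R.from_rotvec(st["tool_rot"]).as_matrix();tip=st["position"]+Rt@[0,-.008,.254]
print(proj("scene",tip),proj("top",tip))
a=snap("scene","s4.png")[:,:,::-1][170:330,240:400];b=snap("top","t4.png")[:,:,::-1][160:290,250:380]
cv2.imwrite("pics/c4.png",np.hstack([cv2.resize(a,(400,400),interpolation=2),cv2.resize(b,(400,400),interpolation=2)]))
E
```

```text
10.075 [0.52065697 0.20738417 0.29442496] [-1.091 -0.047  0.285  2.04   0.892  1.085 -1.703]
[[ 0.465  0.625  0.627]
 [ 0.885 -0.329 -0.328]
 [ 0.001  0.707 -0.707]]
tip [0.67484045 0.12668337 0.10923631]
shift cm [-0.09  6.39 -6.45]
shift cm [-0.1  -0.68  0.62]
world up in tool [ 0.001  0.707 -0.707]
[337.4928814  235.58464005] [315.36752077 212.14568518]
```

View pics/c4.png

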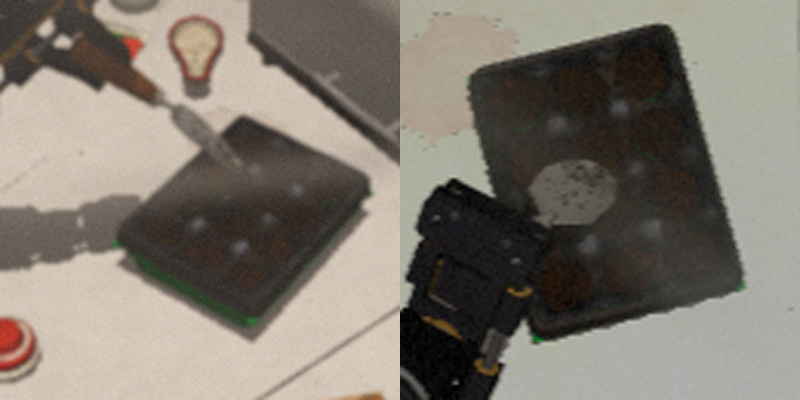

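Run:
```python
from h import *
for q in((316,215),(317,216)):print(tri(ray("scene",(338.5,237.5)),ray("top",q)))
for f,x0 in(("s0",0),("s4",0)):
  t=cv2.imread(f"pics/{f}.png");h=cv2.cvtColor(t,cv2.COLOR_BGR2HSV);m=(h[:,:,2]<75).astype(np.uint8);m[:215]=0;m[310:]=0;m[:,:280]=0;m[:,395:]=0
  c=max(cv2.findContours(m,0,2)[0],key=cv2.contourArea)[:,0];print([c[i].tolist() for i in(c[:,0].argmin(),c[:,0].argmax(),c[:,1].argmax())])
print(ctrl.get_state()["qd"].round(4))
```

```text
(array([0.67183655, 0.12365945, 0.10561319]), np.float64(0.006241583017770707))
(array([0.66883939, 0.12102667, 0.10911297]), np.float64(0.007131400492817723))
[[288, 262], [387, 247], [335, 300]]
[[287, 263], [386, 247], [337, 300]]
[ 0.0013  0.0005 -0.0005  0.0007 -0.0005 -0.0014  0.    ]
```

The tip is over the tray centre (within about 5 mm), roughly 4.8 cm up, and the tray hasn't moved. I'll lower it slightly, let it settle, and hand in.

Request:
drive_tool:
  motion:
    - [[0,-0.4,0.4],[0,0,0],-1]
    - [[0,-0.3,0.3],[0,0,0],-1]
    - [[0,0,0],[0,0,0],-1]
    - [[0,0,0],[0,0,0],-1]
    - [[0,0,0],[0,0,0],-1]
    - [[0,0,0],[0,0,0],-1]

```text
time: 10.92
position: [0.5205, 0.2072, 0.284]
tool_rot: [2.071, 1.251, 0.519]
ft_force: [-0.9, 0.9, -1.5]
grip_width: 0.31
grip_force: 50.0
```

```bash
python3 plan.py; python3 -c "
from bench import ctrl
print(ctrl.close_job())"
```

```text
10.925 [0.52046054 0.20721754 0.2840278 ] [-1.09  -0.036  0.286  2.052  0.899  1.069 -1.72 ]
[[ 0.465  0.626  0.626]
 [ 0.885 -0.329 -0.329]
 [ 0.     0.707 -0.707]]
tip [0.67451339 0.1263959  0.09878314]
shift cm [-0.06  7.14 -7.18]
shift cm [-0.06  0.07 -0.11]
world up in tool [ 0.     0.707 -0.707]
the job is handed in; nothing more can be done
None
```

The job is handed in: the trowel was drawn straight up out of its stand and is held still at a 45° slant, hollow side up, with its tip about 4 cm above the middle of the seed tray, and no result came back.

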